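# Tip open the test-kit hood

## Task

Of the two hooded test-kit boxes on the drawer unit, open the wider one: with the fingertips (nothing needs gripping or picking up) push its hinged hood up and back over its balance point so that it lies fully open by its own weight, then take the hand away. Ease it over rather than flinging it, keep the narrower box shut, and leave the tweezer, magnet cleaner, snail shell and tube rack where they are, neither lifted nor shoved.

Things in the scene. Friction and masses are not known exactly. Their poses are not given: they have to be found in the camera images.
- unit: white plastic drawer unit, fixed, 340 (x) x 660 (y) x 100 mm tall, flat top 100 mm above this origin (centre of its underside); its one drawer's knob faces the robot; everything else stands on its top
- wide_case: black tray of the wide box (the one to open; with its tray the larger of two hooded boxes), 108 x 130 x 27 mm tall, fixed to the drawer unit's top, cannot slide; origin at the centre of its underside. On it sits a hollow grey plastic hood, open below, 108 mm deep, 130 mm wide, 50 mm tall, walls 3 mm, about 160 g (real mass varies)
- wide_hood (a joint): hinge angle of the wide hood, rad: 0 = shut, 2.0 = fully open at its stop. It turns about its rear bottom edge (the side away from the robot, boxes turned up to 0.28 rad) and balances at about 1.0 rad: below that it falls shut, beyond it falls open by itself, slowed by a damped hinge (a second or two)
- wide_hood_front (a point): centre of the outer face of the wide hood's front wall, 40 mm above the hood's bottom edge (10 mm below its top), at thin finger ribs; turns with the hood. Shut: +x points level from the front wall back to the hinge, y along the wall, z up. Some 2 to 4 N straight back here tips the hood up; this point then follows an arc about the hinge, rising steeply at first
- wide_hood_hinge (a point): middle of the wide hood's hinge axis, which runs along this point's y; 127 mm above the work surface, 27 mm above the drawer unit's top; fixed to the tray, does not turn with the hood. +x points from front to rear, z up; the front wall's outer face lies 108 mm before it (at -x) when shut
- narrow_case: black tray of the narrow box (must stay shut; the smaller of the two boxes, otherwise alike), 108 x 70 x 27 mm tall, fixed to the drawer unit's top, cannot slide; origin at the centre of its underside. On it sits a hollow grey plastic hood, open below, 108 mm deep, 70 mm wide, 50 mm tall, walls 3 mm, about 86 g (real mass varies)
- narrow_hood (a joint): hinge angle of the narrow hood, rad: 0 = shut, 2.0 = fully open at its stop. It turns about its rear bottom edge (the side away from the robot, boxes turned up to 0.28 rad) and balances at about 1.0 rad: below that it falls shut, beyond it falls open by itself, slowed by a damped hinge (a second or two)
- narrow_hood_front (a point): centre of the outer face of the narrow hood's front wall, 40 mm above the hood's bottom edge (10 mm below its top), at thin finger ribs; turns with the hood. Shut: +x points level from the front wall back to the hinge, y along the wall, z up. Some 2 to 4 N straight back here tips the hood up; this point then follows an arc about the hinge, rising steeply at first
- narrow_hood_hinge (a point): middle of the narrow hood's hinge axis, which runs along this point's y; 127 mm above the work surface, 27 mm above the drawer unit's top; fixed to the tray, does not turn with the hood. +x points from front to rear, z up; the front wall's outer face lies 108 mm before it (at -x) when shut
- tweezer: stainless steel tweezer lying flat, 130 x 15 x 8 mm, along its own x; loose, origin at the centre of its underside; not to be disturbed
- magnet: half of a magnetic algae cleaner, a rounded 62 x 42 mm block with a ridge handle, 35 mm tall; loose, origin at the centre of its underside; not to be disturbed
- snail: ceramic snail shell, a spiral cone 54 mm across and 45 mm tall with a mouth at its own -x; loose, origin at the centre of its underside; not to be disturbed
- rack: white plastic test tube rack, 130 (along its own x) x 44 mm, with four capped tubes, 86 mm tall; loose, origin at the centre of its underside; not to be disturbed

How it is judged:
By the outcome, as a careful person would: the job done as asked, in the order asked, and still so for the second after the job is handed in, with the robot touching nothing.
It also fails if it takes over 32 s, if anything falls off the work surface, if the arm or the gripper's body presses on something with over 40 N, if the wrist force passes 120 N, or if a joint passes its speed limit or range.

## Robot

A 6-joint arm with a two-finger parallel gripper is mounted at the origin on the work surface. World frame = base frame: x ahead of the robot, y to its left, z up, the work surface at z = 0. Lengths are in mm, angles in rad, forces in N, time in s.
With the tool pointing down it reaches from about 275 to 1000 mm from the base axis. Payload 8.4 kg.
Tool frame: the origin (TCP) lies at the very end of the fingers, on their centre line; the grasp point (between the pads) lies 19 mm behind it; z points along the fingers, y is the direction in which the jaws open and shut (so a half turn about z gives the same grasp; the last joint's range is limited). The gripper opens to 85 mm and grips with 20 to 120 N. Pads are 22 mm wide; open, the fingers measure 114 mm over their backs; the gripper's body (76 mm by 85 mm) begins 54 mm behind the grasp point. The pads swing forward as they close: fully open they stand 13 mm farther back than shut.
Start: joints at [-1.155, 0.353, 1.633, -0, 1.155, -0.002], TCP at [253.593, -571.243, 231.281] pointing down, gripper open.
Joint ranges: [-2.63, 2.63], [-0.92, 2.1], [0.06, 2.66], [-1.3, 4.44], [0, 2.69], [-3.02, 3.02]. Speed limits (rad/s): [2.22, 2.22, 2.79, 3.14, 3.14, 3.14].

## Interface

Orientations are given as [roll, pitch, yaw] about the fixed x, y, z axes, in that order (R = Rz(yaw) Ry(pitch) Rx(roll)).
In Python, from rig import r gives the robot as it stands.
- The arm moves only by the tool move_arm, never from a script. Its argument "increments" is a list of rows, each an object of numbers: "tx", "ty", "tz": the shift along the tool's x, y, z in cm; "rx", "ry", "rz": the turn, a rotation vector about the tool's x, y, z in degrees; "gripper": the gripper's target within -1 to 1 (fully open at 1, half-way at 0, shut at -1). A call has 1 to 12 rows; each row shifts and turns the commanded pose from where the row before left it, along the tool's axes as they then stand; what a row does not reach is not made up. A row lasts 1/10 s, in which the tool goes at most 50 mm and 8.59 degrees, less where a joint would pass 70% of its speed; a pose out of reach is approached as far as the arm can. A call is refused whole if a number of a shift passes 5 or a number of a turn 8.59, either way. A call with a gripper value outside its range is refused whole. The fingers move at their own pace and stop on an object; "squeeze" is the grip in N (left out, the last holds). Time passes only in rows, so rows that do not move let the fingers close. It gives the time, the measured TCP pose, the force and the opening at its end, in the units of the state.
- r.sense(): the state, without advancing time (a new reading comes with each control period).
- r.grab_frame(name): name is "side" or "top"; returns (picture, depth): 420x560x3 uint8, red, green, blue; 420x560 float32, mm along the optical axis (not along the pixel's ray), 0 where there is no reading.
- r.camera_model(name): a dict with "fx", "fy", "cx", "cy" (pixels), "R" (3x3) and "t" (3): a world point X has camera coordinates R X + t. Camera axes: x right, y down, z forward; pixel columns grow to the right and rows downward; lengths in mm; the calibration is good to about 2 mm. A picture is of the moment at which its call begins. camera_model takes no time and is no camera call.
- r.sign_off(): hands the job in, once; it reports no verdict.
Trained networks look in the newest picture that a camera, given by its name, has taken for a name from the list of things; names that differ only in an ending like _2 or _b are one class to them, and where a whole thing is asked for, a point or a joint stands for the part that bears it (a point fixed in the world has none). Each returns a list of dicts, best first, with "confidence" (0 to 1); they miss things now and then, are a little off and sometimes report something else, mostly with a low value. They report only what shows in the picture. A call takes as long as a camera call.
- r.cut_out(query, camera): "mask" (420x560 bool, what is visible of it) and "bbox" ([left, top, right, bottom] in pixels, round what is visible of it).
- r.place_of(query, camera): "location" ([row, column] in pixels: a listed point, or the origin of a listed thing).
The state is a dict: "clock": time; "qpos": joint angles; "qvel": joint speeds; "joint_efforts": joint torques, N m; "eef_pos": TCP position; "tcp_rot": TCP orientation; "contact_force": force on the tool from outside, world axes, zero at the start; "wrist_torque": the same for the moment, N m; "opening": opening from 0.0 (shut) to 1.0 (fully open).
Only numpy, scipy, OpenCV 4.12 (cv2) and the standard library are available. Lean on these libraries where they do the work, as an engineer would, in place of code of your own. Each camera call takes 0.05 s, during which the arm holds its last target. There are 200 camera calls.

## Working session

There is one attempt and no reset: what is moved stays moved. The work goes in short steps, Python scripts to look and compute and a tool call to move; the robot and the scene stay as the last step left them, time stands still between calls to the robot, and variables do not carry over. Pictures are saved under pics/ and viewed, about 8 in all and at most 12, crops included, and the job is handed in when it is done.

Besides the shell and the picture viewer there is one more tool, called after "Call:" as name(argument=value, ...) on one line, values as JSON. move_arm: Moves the arm, as the interface text tells. Its arguments: {"type":"object","properties":{"increments":{"type":"array","items":{"type":"object","properties":{"tx":{"type":"number"},"ty":{"type":"number"},"tz":{"type":"number"},"rx":{"type":"number"},"ry":{"type":"number"},"rz":{"type":"number"},"gripper":{"type":"number"}}}},"squeeze":{"type":"number"}},"required":["increments"]}

```bash
ls; mkdir -p pics
cat > h.py <<'E'
import numpy as np,cv2
from rig import r
def back(cam,row,col,z=None,d=None):
    m=r.camera_model(cam);R=np.array(m["R"]);t=np.array(m["t"])
    ray=np.array([(col-m["cx"])/m["fx"],(row-m["cy"])/m["fy"],1.]);C=-R.T@t;w=R.T@ray
    if d is None:d=(z-C[2])/w[2]
    return C+w*d
def cloud(cam,depth):
    m=r.camera_model(cam);R=np.array(m["R"]);t=np.array(m["t"])
    v,u=np.mgrid[:420,:560]
    P=np.stack([(u-m["cx"])/m["fx"]*depth,(v-m["cy"])/m["fy"]*depth,depth],-1)
    return (P-t)@R
E
python3 - <<'E'
from h import *
ims=[]
for c in("top","side"):
    p,d=r.grab_frame(c);cv2.imwrite(f"pics/{c}0.png",p[:,:,::-1]);P=cloud(c,d)
    for q in("wide_hood_front","narrow_hood_front","wide_hood_hinge","narrow_hood_hinge","tweezer","magnet","snail","rack"):
        for o in r.place_of(q,c)[:2]:
            a,b=o["location"];z=167 if "front" in q else 127 if "hinge" in q else 100
            print(c,q,round(o["confidence"],2),[round(a),round(b)],back(c,a,b,z=z).round())
    for q in("wide_hood","narrow_hood"):
        for o in r.cut_out(q,c)[:1]:
            k=o["mask"]&(d>0);X=P[k];X=X[(X[:,2]>170)&(X[:,2]<190)]
            print(c,q,round(o["confidence"],2),o["bbox"],len(X),cv2.minAreaRect(X[:,:2].astype(np.float32)),np.median(X[:,2]))
print(r.sense())
E
```

```text
pics
top wide_hood_front 0.88 [246, 317] [509. -53. 167.]
top narrow_hood_front 0.78 [241, 188] [517. 180. 167.]
top narrow_hood_hinge 0.5 [204, 402] [ 590. -217.  127.]
top tweezer 0.79 [249, 258] [508.  55. 100.]
top snail 0.75 [204, 399] [ 594. -217.  100.]
top rack 0.64 [212, 108] [579. 347. 100.]
top wide_hood 0.64 [284.3, 187.0, 359.3, 253.4] 4323 ((558.95556640625, -57.379249572753906), (108.72840118408203, 130.14480590820312), 3.155269145965576) 177.10490219520406
top narrow_hood 0.89 [167.0, 174.1, 220.2, 245.6] 2348 ((571.5789184570312, 171.8653564453125), (70.63105773925781, 108.74384307861328), 81.03287506103516) 176.7306048184912
side wide_hood_front 0.88 [171, 299] [500. -63. 167.]
side narrow_hood_front 0.78 [237, 291] [513. 187. 167.]
side wide_hood_hinge 0.77 [187, 251] [618. -42. 127.]
side narrow_hood_hinge 0.95 [242, 238] [628. 163. 127.]
side tweezer 0.75 [222, 299] [495.  55. 100.]
side tweezer 0.55 [185, 251] [622. -89. 100.]
side magnet 0.68 [159, 269] [ 583. -216.  100.]
side magnet 0.53 [158, 305] [ 481. -227.  100.]
side snail 0.56 [159, 268] [ 584. -216.  
[... 205 characters left out ...]
175.5900177645892
{'clock': 1.1, 'qpos': array([-1.15542241e+00,  3.52996616e-01,  1.63340280e+00,  1.82248363e-05,
        1.15522185e+00, -2.39219087e-03]), 'qvel': array([-0.00196302, -0.00161943, -0.00023983, -0.00075   ,  0.00096018,
       -0.00060858]), 'joint_efforts': array([-4.41059210e-04, -6.05192542e+01, -3.42436981e+01,  7.53300185e-06,
        1.39963235e-03,  2.02079445e-05]), 'eef_pos': array([ 253.58182214, -571.23810762,  231.28188386]), 'tcp_rot': array([-3.14156408e+00, -1.67418045e-05,  4.17758753e-01]), 'contact_force': array([ 0.33776741, -0.32340768, -0.09682225]), 'wrist_torque': array([3.32570198e-02, 2.30709451e-05, 5.17528208e-02]), 'opening': 1.0044692111280926}
```

Run:
```python
from h import *
a=cv2.imread("pics/top0.png")[120:320,60:480];b=cv2.imread("pics/side0.png")[100:380,150:400]
cv2.imwrite("pics/a.png",cv2.resize(a,(798,380)));cv2.imwrite("pics/b.png",cv2.resize(b,(500,560)))
```

```text
(no output)
```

View pics/a.png

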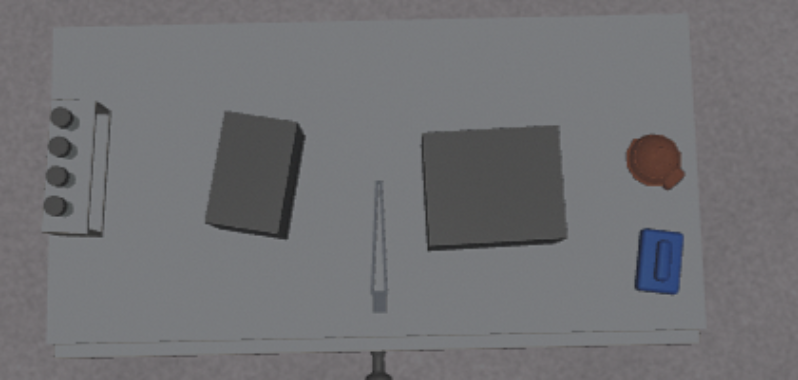

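View pics/b.png

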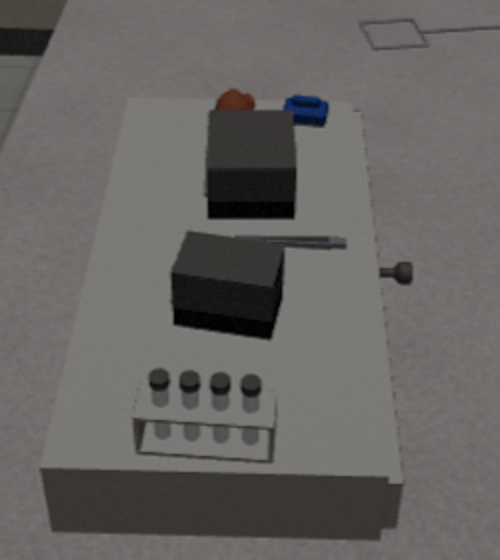

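The top and side views agree. The wide box is the right-hand one (top crop about 495,185), centred near (558,-57) with yaw about +0.057, and its front point is near (504,-60,167). The tweezer lies to its left, and the magnet and snail to its right. I'll close the fingers, go in front of the box and push with the tip corner along the arc.

Call:
move_arm(increments=[{"rz":6.9,"gripper":-1},{"rz":6.9,"gripper":-1},{"rz":6.9,"gripper":-1},{"tx":1.4,"ty":-3.1},{"tx":1.4,"ty":-3.1},{"tx":1.4,"ty":-3.1},{"tx":1.4,"ty":-3.1},{"tx":1.4,"ty":-3.1},{"tx":1.4,"ty":-3.1},{"tx":1.4,"ty":-3.1},{"tx":1.4,"ty":-3.1},{"tx":1.4,"ty":-3.1}])

```text
invalid input
```

Call:
move_arm(increments=[{"tx":1.4,"ty":-3.1},{"tx":1.4,"ty":-3.1},{"tx":1.4,"ty":-3.1},{"tx":1.4,"ty":-3.1},{"tx":1.4,"ty":-3.1},{"tx":1.4,"ty":-3.1},{"tx":1.4,"ty":-3.1},{}])

```text
invalid input
```

Call:
move_arm(increments=[{"tx":0,"ty":0,"tz":0,"rx":0,"ry":0,"rz":6.9,"gripper":-1},{"tx":0,"ty":0,"tz":0,"rx":0,"ry":0,"rz":6.9,"gripper":-1},{"tx":0,"ty":0,"tz":0,"rx":0,"ry":0,"rz":6.9,"gripper":-1}])

```text
clock: 1.4
eef_pos: [253.6, -571.2, 231.3]
tcp_rot: [-3.142, 0.0, 0.052]
contact_force: [0.5, -0.3, -0.3]
opening: 0.513
```

Call:
move_arm(increments=[{"tx":1.4,"ty":-3.1,"tz":0,"rx":0,"ry":0,"rz":0,"gripper":-1},{"tx":1.4,"ty":-3.1,"tz":0,"rx":0,"ry":0,"rz":0,"gripper":-1},{"tx":1.4,"ty":-3.1,"tz":0,"rx":0,"ry":0,"rz":0,"gripper":-1},{"tx":1.4,"ty":-3.1,"tz":0,"rx":0,"ry":0,"rz":0,"gripper":-1},{"tx":1.4,"ty":-3.1,"tz":0,"rx":0,"ry":0,"rz":0,"gripper":-1},{"tx":1.4,"ty":-3.1,"tz":0,"rx":0,"ry":0,"rz":0,"gripper":-1},{"tx":1.4,"ty":-3.1,"tz":0,"rx":0,"ry":0,"rz":0,"gripper":-1},{"tx":1.4,"ty":-3.1,"tz":0,"rx":0,"ry":0,"rz":0,"gripper":-1},{"tx":1.4,"ty":-3.1,"tz":0,"rx":0,"ry":0,"rz":0,"gripper":-1},{"tx":1.4,"ty":-3.1,"tz":0,"rx":0,"ry":0,"rz":0,"gripper":-1},{"tx":1.4,"ty":-3.1,"tz":0,"rx":0,"ry":0,"rz":0,"gripper":-1},{"tx":1.4,"ty":-3.1,"tz":0,"rx":0,"ry":0,"rz":0,"gripper":-1}])

```text
clock: 2.6
eef_pos: [400.7, -189.1, 231.5]
tcp_rot: [3.141, -0.0, 0.056]
contact_force: [0.9, 0.0, 0.0]
opening: 0.002
```

Call:
move_arm(increments=[{"tx":1.4,"ty":-3.1,"tz":0,"rx":0,"ry":0,"rz":0,"gripper":-1},{"tx":1.4,"ty":-3.1,"tz":0,"rx":0,"ry":0,"rz":0,"gripper":-1},{"tx":1.4,"ty":-3.1,"tz":0,"rx":0,"ry":0,"rz":0,"gripper":-1},{"tx":1.4,"ty":-3.0,"tz":0,"rx":0,"ry":0,"rz":0,"gripper":-1},{"tx":0,"ty":0,"tz":2.2,"rx":0,"ry":0,"rz":0,"gripper":-1},{"tx":0,"ty":0,"tz":2.2,"rx":0,"ry":0,"rz":0,"gripper":-1},{"tx":0,"ty":0,"tz":2.2,"rx":0,"ry":0,"rz":0,"gripper":-1},{"tx":1.5,"ty":0,"tz":0,"rx":0,"ry":0,"rz":0,"gripper":-1},{"tx":1.0,"ty":0,"tz":0,"rx":0,"ry":0,"rz":0,"gripper":-1}])

```text
clock: 3.5
eef_pos: [476.0, -63.0, 165.9]
tcp_rot: [3.142, -0.001, 0.056]
contact_force: [-0.1, -0.3, 0.5]
opening: 0.002
```

Run:
```python
from h import *
p,d=r.grab_frame("side");cv2.imwrite("pics/c.png",cv2.resize(p[60:300,180:400],(660,600),fx=0,fy=0)[:,:,::-1]);print(r.sense()["eef_pos"],r.sense()["contact_force"])
```

```text
[478.20848959 -63.14363018 166.64136069] [1.15441198 0.06633913 0.4973024 ]
```

View pics/c.png

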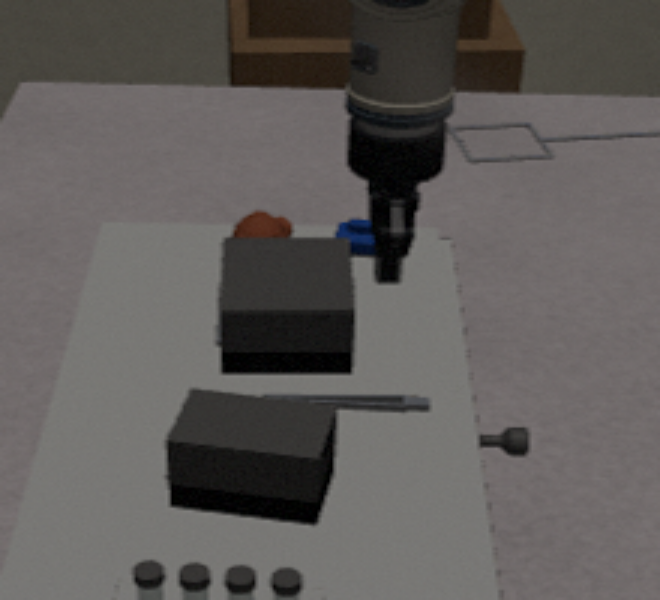

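The fingertips (crop about 388,275) stand roughly 15 mm in front of the wide hood, near its mid-width. Next I creep forward to contact.

Call:
move_arm(increments=[{"tx":0.4,"ty":0,"tz":0,"rx":0,"ry":0,"rz":0,"gripper":-1},{"tx":0.4,"ty":0,"tz":0,"rx":0,"ry":0,"rz":0,"gripper":-1},{"tx":0.3,"ty":0,"tz":0,"rx":0,"ry":0,"rz":0,"gripper":-1},{"tx":0.2,"ty":0,"tz":0,"rx":0,"ry":0,"rz":0,"gripper":-1},{"tx":0,"ty":0,"tz":0,"rx":0,"ry":0,"rz":0,"gripper":-1}])

```text
clock: 4.05
eef_pos: [487.4, -62.2, 165.4]
tcp_rot: [3.142, -0.0, 0.056]
contact_force: [-0.5, 0.6, -0.4]
opening: -0.001
```

Call:
move_arm(increments=[{"tx":0.3,"ty":0,"tz":0,"rx":0,"ry":0,"rz":0,"gripper":-1},{"tx":0.2,"ty":0,"tz":0,"rx":0,"ry":0,"rz":0,"gripper":-1},{"tx":0,"ty":0,"tz":0,"rx":0,"ry":0,"rz":0,"gripper":-1}])

```text
clock: 4.35
eef_pos: [492.5, -62.0, 165.3]
tcp_rot: [3.142, -0.0, 0.057]
contact_force: [-0.5, 0.3, -0.7]
opening: 0.001
```

Call:
move_arm(increments=[{"tx":0.2,"ty":0,"tz":0,"rx":0,"ry":0,"rz":0,"gripper":-1},{"tx":0,"ty":0,"tz":0,"rx":0,"ry":0,"rz":0,"gripper":-1}])

```text
clock: 4.55
eef_pos: [494.3, -61.8, 165.3]
tcp_rot: [-3.142, 0.0, 0.057]
contact_force: [-0.7, 0.8, 0.1]
opening: -0.001
```

Call:
move_arm(increments=[{"tx":0.2,"ty":0,"tz":0,"rx":0,"ry":0,"rz":0,"gripper":-1},{"tx":0,"ty":0,"tz":0,"rx":0,"ry":0,"rz":0,"gripper":-1}])

```text
clock: 4.75
eef_pos: [494.5, -61.8, 165.0]
tcp_rot: [-3.141, 0.004, 0.057]
contact_force: [-6.7, -1.5, 4.7]
opening: -0.001
```

Call:
move_arm(increments=[{"tx":0.22,"ty":0,"tz":-0.56,"rx":0,"ry":0,"rz":0,"gripper":-1},{"tx":0.24,"ty":0,"tz":-0.55,"rx":0,"ry":0,"rz":0,"gripper":-1},{"tx":0.28,"ty":0,"tz":-0.53,"rx":0,"ry":0,"rz":0,"gripper":-1},{"tx":0.29,"ty":0,"tz":-0.53,"rx":0,"ry":0,"rz":0,"gripper":-1},{"tx":0.33,"ty":0,"tz":-0.49,"rx":0,"ry":0,"rz":0,"gripper":-1},{"tx":0.34,"ty":0,"tz":-0.49,"rx":0,"ry":0,"rz":0,"gripper":-1},{"tx":0.39,"ty":0,"tz":-0.46,"rx":0,"ry":0,"rz":0,"gripper":-1},{"tx":0.39,"ty":0,"tz":-0.46,"rx":0,"ry":0,"rz":0,"gripper":-1}])

```text
clock: 5.55
eef_pos: [521.6, -60.2, 206.5]
tcp_rot: [-3.142, -0.001, 0.057]
contact_force: [-2.4, 0.0, 0.9]
opening: 0.005
```

Run:
```python
from h import *
p,d=r.grab_frame("side");cv2.imwrite("pics/d.png",cv2.resize(p[60:300,180:400],(660,600))[:,:,::-1]);print(r.sense()["eef_pos"],r.sense()["contact_force"])
```

```text
[522.71630288 -60.20290312 207.32278196] [-3.38514261  2.58249412  4.1672207 ]
```

View pics/d.png

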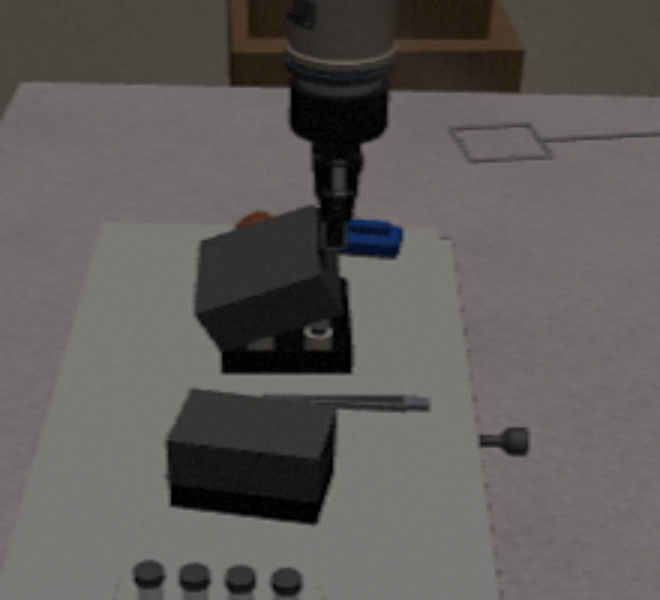

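The hood is tipped up about 24° with the fingertips on its front wall (crop about 335,240), as planned. I carry on along the arc.

Call:
move_arm(increments=[{"tx":0.43,"ty":0,"tz":-0.42,"rx":0,"ry":0,"rz":0,"gripper":-1},{"tx":0.44,"ty":0,"tz":-0.4,"rx":0,"ry":0,"rz":0,"gripper":-1},{"tx":0.47,"ty":0,"tz":-0.37,"rx":0,"ry":0,"rz":0,"gripper":-1},{"tx":0.48,"ty":0,"tz":-0.36,"rx":0,"ry":0,"rz":0,"gripper":-1},{"tx":0.51,"ty":0,"tz":-0.32,"rx":0,"ry":0,"rz":0,"gripper":-1},{"tx":0.51,"ty":0,"tz":-0.31,"rx":0,"ry":0,"rz":0,"gripper":-1},{"tx":0.54,"ty":0,"tz":-0.27,"rx":0,"ry":0,"rz":0,"gripper":-1},{"tx":0.54,"ty":0,"tz":-0.25,"rx":0,"ry":0,"rz":0,"gripper":-1}])

```text
clock: 6.4
eef_pos: [560.7, -58.1, 233.2]
tcp_rot: [3.142, -0.0, 0.056]
contact_force: [-0.9, 0.5, -0.1]
opening: 0.004
```

Call:
move_arm(increments=[{"tx":0.38,"ty":0,"tz":-0.14,"rx":0,"ry":0,"rz":0,"gripper":-1},{"tx":0.38,"ty":0,"tz":-0.13,"rx":0,"ry":0,"rz":0,"gripper":-1},{"tx":0.38,"ty":0,"tz":-0.12,"rx":0,"ry":0,"rz":0,"gripper":-1},{"tx":0.38,"ty":0,"tz":-0.11,"rx":0,"ry":0,"rz":0,"gripper":-1},{"tx":0.39,"ty":0,"tz":-0.1,"rx":0,"ry":0,"rz":0,"gripper":-1},{"tx":0.39,"ty":0,"tz":-0.08,"rx":0,"ry":0,"rz":0,"gripper":-1},{"tx":0.4,"ty":0,"tz":-0.06,"rx":0,"ry":0,"rz":0,"gripper":-1},{"tx":0.4,"ty":0,"tz":-0.05,"rx":0,"ry":0,"rz":0,"gripper":-1},{"tx":0.4,"ty":0,"tz":-0.04,"rx":0,"ry":0,"rz":0,"gripper":-1},{"tx":0,"ty":0,"tz":0,"rx":0,"ry":0,"rz":0,"gripper":-1},{"tx":0,"ty":0,"tz":0,"rx":0,"ry":0,"rz":0,"gripper":-1},{"tx":0,"ty":0,"tz":0,"rx":0,"ry":0,"rz":0,"gripper":-1}])

```text
clock: 7.6
eef_pos: [595.2, -56.1, 241.5]
tcp_rot: [3.142, -0.001, 0.057]
contact_force: [-1.0, 0.2, 5.4]
opening: -0.0
```

Run:
```python
from h import *
p,d=r.grab_frame("side");cv2.imwrite("pics/e.png",cv2.resize(p[60:300,180:400],(660,600))[:,:,::-1]);print(r.sense()["eef_pos"],r.sense()["contact_force"])
```

```text
[595.20103411 -56.13404226 241.50837312] [-0.04238254  0.35435728  5.17351272]
```

View pics/e.png

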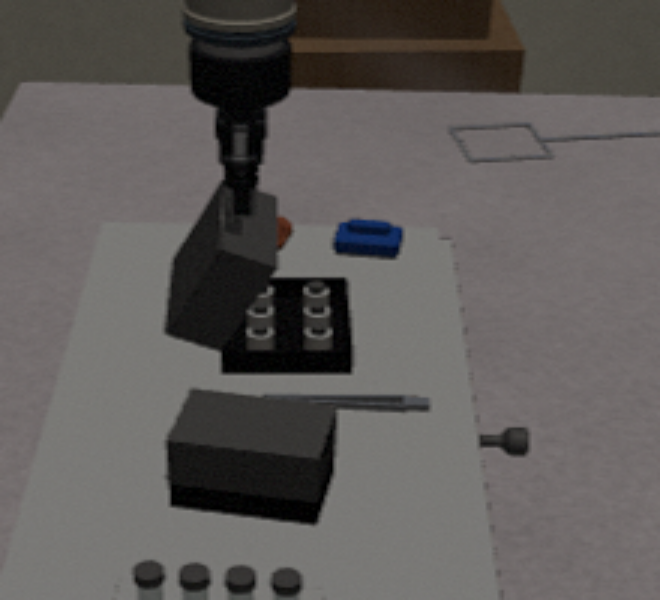

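The hood is at about 65° with the fingertips on its wall. The 5 N of vertical load means the tip is binding slightly, so I ease up while moving back.

Call:
move_arm(increments=[{"tx":0.3,"ty":0,"tz":-0.08,"rx":0,"ry":0,"rz":0,"gripper":-1},{"tx":0.35,"ty":0,"tz":-0.08,"rx":0,"ry":0,"rz":0,"gripper":-1},{"tx":0.35,"ty":0,"tz":-0.06,"rx":0,"ry":0,"rz":0,"gripper":-1},{"tx":0.35,"ty":0,"tz":-0.06,"rx":0,"ry":0,"rz":0,"gripper":-1},{"tx":0.3,"ty":0,"tz":-0.04,"rx":0,"ry":0,"rz":0,"gripper":-1},{"tx":0,"ty":0,"tz":0,"rx":0,"ry":0,"rz":0,"gripper":-1}])

```text
clock: 8.25
eef_pos: [611.9, -55.2, 244.4]
tcp_rot: [3.142, 0.0, 0.057]
contact_force: [0.1, 0.1, 1.1]
opening: -0.002
```

Now straight up and away; the hood should fall open by itself.

Call:
move_arm(increments=[{"tx":0.2,"ty":0,"tz":-0.2,"rx":0,"ry":0,"rz":0,"gripper":-1},{"tx":0,"ty":0,"tz":-0.5,"rx":0,"ry":0,"rz":0,"gripper":-1},{"tx":0,"ty":0,"tz":-1.5,"rx":0,"ry":0,"rz":0,"gripper":-1},{"tx":0,"ty":0,"tz":-2,"rx":0,"ry":0,"rz":0,"gripper":-1},{"tx":-2,"ty":0,"tz":-2,"rx":0,"ry":0,"rz":0,"gripper":-1},{"tx":-3,"ty":0,"tz":0,"rx":0,"ry":0,"rz":0,"gripper":-1},{"tx":-3,"ty":0,"tz":0,"rx":0,"ry":0,"rz":0,"gripper":-1},{"tx":-3,"ty":0,"tz":0,"rx":0,"ry":0,"rz":0,"gripper":-1},{"tx":-3,"ty":0,"tz":0,"rx":0,"ry":0,"rz":0,"gripper":-1},{"tx":0,"ty":0,"tz":0,"rx":0,"ry":0,"rz":0,"gripper":-1},{"tx":0,"ty":0,"tz":0,"rx":0,"ry":0,"rz":0,"gripper":-1},{"tx":0,"ty":0,"tz":0,"rx":0,"ry":0,"rz":0,"gripper":-1}])

```text
clock: 9.45
eef_pos: [474.9, -63.0, 307.4]
tcp_rot: [3.141, -0.002, 0.057]
contact_force: [-0.7, -0.3, 0.1]
opening: 0.001
```

Call:
move_arm(increments=[{"tx":0,"ty":0,"tz":0,"rx":0,"ry":0,"rz":0,"gripper":-1},{"tx":0,"ty":0,"tz":0,"rx":0,"ry":0,"rz":0,"gripper":-1},{"tx":0,"ty":0,"tz":0,"rx":0,"ry":0,"rz":0,"gripper":-1},{"tx":0,"ty":0,"tz":0,"rx":0,"ry":0,"rz":0,"gripper":-1},{"tx":0,"ty":0,"tz":0,"rx":0,"ry":0,"rz":0,"gripper":-1},{"tx":0,"ty":0,"tz":0,"rx":0,"ry":0,"rz":0,"gripper":-1},{"tx":0,"ty":0,"tz":0,"rx":0,"ry":0,"rz":0,"gripper":-1},{"tx":0,"ty":0,"tz":0,"rx":0,"ry":0,"rz":0,"gripper":-1},{"tx":0,"ty":0,"tz":0,"rx":0,"ry":0,"rz":0,"gripper":-1},{"tx":0,"ty":0,"tz":0,"rx":0,"ry":0,"rz":0,"gripper":-1}])

```text
clock: 10.45
eef_pos: [473.7, -63.0, 306.5]
tcp_rot: [3.142, -0.0, 0.057]
contact_force: [0.1, 0.0, -0.2]
opening: -0.003
```

Run:
```python
from h import *
p,d=r.grab_frame("side");q,_=r.grab_frame("top")
cv2.imwrite("pics/f.png",np.hstack([cv2.resize(p[60:380,150:400],(390,500)),cv2.resize(q[100:330,60:480],(410,225)) if 0 else np.vstack([cv2.resize(q[100:330,60:480],(410,225)),np.zeros((275,410,3),np.uint8)])])[:,:,::-1]);print(r.sense()["eef_pos"],r.sense()["contact_force"],r.sense()["clock"])
for n in("tweezer","magnet","snail","rack","narrow_hood_front"):
    for c in("top","side"):
        for o in r.place_of(n,c)[:2]:print(c,n,round(o["confidence"],2),np.round(o["location"]))
X=cloud("side",d);m=r.cut_out("wide_hood","side")
if m:
    Y=X[m[0]["mask"]&(d>0)];print(np.percentile(Y,[2,50,98],axis=0).round())
```

```text
[473.73885089 -63.00850888 306.50986506] [-0.38563051  0.51908471 -0.32757174] 10.55
top tweezer 0.78 [250. 257.]
side tweezer 0.75 [221. 294.]
side magnet 0.54 [154. 304.]
top snail 0.61 [204. 400.]
side snail 0.75 [159. 266.]
top rack 0.78 [209. 106.]
side rack 0.83 [318. 253.]
top narrow_hood_front 0.63 [242. 186.]
side narrow_hood_front 0.73 [236. 289.]
[[ 616. -119.  100.]
 [ 656.  -24.  171.]
 [ 699.   17.  223.]]
```

View pics/f.png

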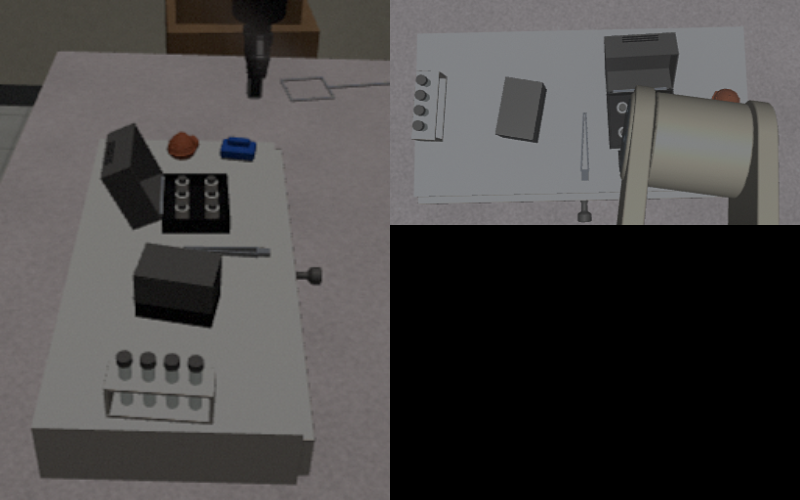

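The hood lies back at its stop: its measured extents (x up to 699, z up to 223) match those expected at 2.0 rad (702, 225). The other things look unmoved and the hand is clear.

```bash
python3 -c "
from rig import r
print(r.sign_off())"
```

```text
the job is handed in; nothing more can be done
None
```

The wide box is open and the job is handed in. With closed fingertips on the front wall, I pushed the hood along its arc to about 65°. I eased it past the balance point, let it fall open by its own weight, and took the hand away to about 300 mm height. The last reading was at 10.5 s, well inside the 32 s limit.

- **Hood fully open:** its measured extents, up to x of about 699 mm and z of about 223 mm, match the 702 and 225 mm expected at the 2.0 rad stop.
- **Forces:** the highest reading after any move was about 8 N at first contact. The fingertips bound slightly at about 5 N near 65°, and that cleared when I eased upward.
- **Hand clear:** contact force at the end was at noise level, with the hand well away from the box.
- **Other things:** the narrow box is shut. The tweezer, snail and rack were found within about 5 pixels of where they started, which is detector scatter.
- **Magnet:** the trained network missed it in the last top view, where the arm was in the way. The side view places it where it was.

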